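# Lay out the grooming tray to its drawn template

### The job

Lay out the grooming tray for the next dog: put the slicker brush, the handled steel comb and the clear tub each on its own drawn outline on the sheet in the tray, the brush flat on its back and the comb flat, both pointing the way they are drawn, and the tub upright. Set each one down gently rather than dropping it, and leave the chew ring, the nail clippers and the shampoo bottle where they are.

Things in the scene. Friction and masses are not known exactly. Their poses are not given: they have to be found in the camera images.
- tray: Fixed shallow aluminium tray on the bench, 256 x 346 mm (its x by y), rim 14 mm high, 3 mm thick. Origin: centre of its underside. A white sheet covers its floor, the sheet's top 5 mm above the bench. Three black outlines are drawn on it in a row along the tray's y, about 108 mm apart; which is in which place, and its slight turn, varies.
- brush_spot (a point): Where brush_mid belongs in plan: point on the drawn brush outline (a T shape, 6 mm clear all round the brush, a smaller rectangle drawn in its head for the pins), on the sheet's top face. Its x axis points from the drawn handle to the drawn head; z up.
- brush_spot_end (a point): Where brush_end belongs in plan: 84 mm along x from brush_spot, on the sheet's top face.
- comb_spot (a point): Where comb_mid belongs in plan: point on the drawn comb outline (6 mm clear all round the comb, tooth lines drawn in it), on the sheet's top face. Its x axis points from the drawn handle to the drawn toothed end, the drawn teeth point to its -y; z up.
- comb_spot_end (a point): Where comb_end belongs in plan: 100 mm along x from comb_spot, on the sheet's top face.
- tub_spot (a point): Centre of the drawn tub outline (two concentric circles, the outer of 72 mm diameter), on the sheet's top face; z up.
- brush_mid (a point): Loose white T-shaped slicker brush, 170 mm long, about 0.11 kg, on its flat back, steel pins up. Point mid-length on the handle's centre line, 9 mm above its underside. x from handle to head, z up. Handle 22 mm wide, 18 high, x = -86 to +4 mm; neck 20 wide, 12 high; head 80 mm wide (y), x = +30 to +84, 24 high over the pins. Balances near x = +15 mm.
- brush_end (a point): Middle of the brush's head end edge, 84 mm along x from brush_mid.
- comb_mid (a point): Loose stainless comb with handle, 200 mm long, about 0.12 kg, lying flat. Point mid-length on the handle's centre line, 7 mm above its underside. x from handle to toothed end, z up. Handle 17 mm wide, 14 high, x = -100 to 0 mm; from 0 to +100 mm a 10 mm thick spine, its teeth reaching to y = -26 mm. Balances near x = -20 mm.
- comb_end (a point): Toothed end of the comb on the handle's centre line, 100 mm along x from comb_mid.
- tub_mid (a point): Loose empty clear plastic tub, round, 60 mm diameter, straight-sided, 52 mm high, open at the top, walls 2.5 mm, 0.035 to 0.07 kg, standing upright on the bench. Point on its axis half-way up (26 mm); z up.
- chew_ring: Loose teal rubber chew ring lying flat, 102 mm outside diameter, 22 mm thick; origin: centre of its underside. To be left alone.
- clippers: Loose plier-style nail clippers lying flat, about 130 mm long, 12 mm high, black handles and steel jaws; origin on its underside about the middle. Not in the layout: to be left alone.
- shampoo: Loose white shampoo bottle, 68 mm diameter, 190 mm high, standing; origin: centre of its underside. To be left alone.
Not all that is in view belongs to the job. Of the things shaped like the part that bears comb_mid, the bare steel one is meant. There is more than one size of the part that bears brush_mid; the job needs the smaller.

How it is judged:
At the end, for the whole second after the job is handed in: All three at rest on the sheet, on their own outlines: middles within 10 mm in plan, the brush's head end and the comb's toothed end within 15 mm of the drawn ends; brush (pins up), comb and tub level or upright within 0.12 rad and at most 4 mm above the sheet (horizontal distance between brush_mid and brush_spot below 0.01 m and horizontal distance between brush_end and brush_spot_end below 0.015 m and angle between each of brush_mid, comb_mid, tub_mid's own z axis and vertical below 0.12 rad and z of brush_mid in the frame of brush_spot below 0.013 m and horizontal distance between comb_mid and comb_spot below 0.01 m and horizontal distance between comb_end and comb_spot_end below 0.015 m and z of comb_mid in the frame of comb_spot below 0.011 m and horizontal distance between tub_mid and tub_spot below 0.01 m and z of tub_mid in the frame of tub_spot below 0.03 m and linear speed of each of brush, comb, tub below 0.02 m/s); the robot touches nothing.
It fails at once if the brush is let go or thrown while its underside is more than 30 mm above the bench (height (world z) of brush_mid above 0.039 m and contact force between brush and anything else below 0.005 N).
It fails at once if the comb is let go or thrown while its underside is more than 30 mm above the bench (height (world z) of comb_mid above 0.037 m and contact force between comb and anything else below 0.005 N).
It fails at once if the tub is let go or thrown while its underside is more than 30 mm above the bench (height (world z) of tub_mid above 0.056 m and contact force between tub and anything else below 0.005 N).
It fails at once if the chew ring, the nail clippers or the shampoo bottle is shifted by more than 25 mm (distance of any of chew_ring, clippers, shampoo from where it was at the start of the episode above 0.025 m).
It also fails if it takes over 72 s, if anything falls off the work surface, if the arm or the gripper's body presses on something with over 40 N, if the wrist force passes 120 N, or if a joint passes its speed limit or range.

### The arm

A 6-joint arm with a two-finger parallel gripper is mounted at the origin on the work surface. World frame = base frame: x ahead of the robot, y to its left, z up, the work surface at z = 0. Lengths are in m, angles in rad, forces in N, time in s.
With the tool pointing down it reaches from about 0.25 to 0.775 m from the base axis. Payload 4 kg.
Tool frame: the origin (TCP) lies at the very end of the fingers, on their centre line; the grasp point (between the pads) lies 19 mm behind it (robot.hold_point_z is the distance from the TCP to the grasp point, in m); z points along the fingers, y is the line along which they close (so a half turn about z gives the same grasp; the last joint's range is limited). The gripper opens to 94 mm and grips with 3 to 60 N. Pads are 16 mm wide; open, the fingers measure 119 mm over their backs; the gripper's body (75 mm by 177 mm) begins 78 mm behind the grasp point.
Start: joints at [-0.103, 0.087, 1.371, -0, 1.684, -0.103], TCP at [0.55, -0, 0.206] pointing down, gripper open.
Joint ranges: [-3.1, 3.1], [-0.76, 2.03], [0.27, 2.55], [-1.08, 4.22], [0.17, 2.65], [-2.57, 2.57]. Speed limits (rad/s): [2.79, 2.79, 3.14, 3.14, 3.14, 3.14].

### API

Orientations are given as [roll, pitch, yaw] about the fixed x, y, z axes, in that order (R = Rz(yaw) Ry(pitch) Rx(roll)).
In Python, from bench import robot gives the robot as it stands.
- The arm moves only by the tool carry_out, never from a script. Its argument "steps" is a list of rows, each a list of 3 entries, a list of its own where there are three numbers: the shift along the tool's x, y, z in m, then the turn about the tool's z in units of 10 degrees (1.0 is 10 degrees), then the closure, from -1 (fully open) to 1 (shut). In form: [[[tx, ty, tz], roll, jaw], ...]. A call has 1 to 10 rows; each row is the pose to reach, as a shift and turn from the pose commanded when the call began, along the tool's axes at that moment; what a row does not reach only later rows make up. A row lasts 1/8 s, in which the tool goes at most 62.5 mm and 10.7 degrees, less where a joint would pass 70% of its speed; a pose out of reach is approached as far as the arm can. A call with a gripper value outside its range is refused whole. The fingers move at their own pace and stop on an object; the grip force is fixed at half the most. Time passes only in rows, so rows that repeat a pose let the fingers close. It gives the time, the measured TCP pose, the force, the opening and the grip force at its end, in the units of the state.
- robot.get_obs(): the state, without advancing time (a new reading comes with each control period).
- robot.snapshot(name): name is "scene" or "side" or "wrist"; returns a dict with "image" (420x560x3 uint8, red, green, blue), "z_map" (420x560 float32, m along the optical axis (not along the pixel's ray), 0 where there is no reading), "mtx" (3x3 intrinsics, pixels), "R" (3x3) and "t" (3): a world point X has camera coordinates R X + t. Camera axes: x right, y down, z forward; pixel columns grow to the right and rows downward; lengths in m; the calibration is good to about 2 mm. A picture is of the moment at which its call begins.
- robot.close_job(): hands the job in; it is judged then, once.
The state is a dict: "time": time; "joint_positions": joint angles; "qvel": joint speeds; "joint_torque": joint torques, N m; "tool_pos": TCP position; "ee_rot": TCP orientation; "wrist_force": force on the tool from outside, world axes, zero at the start; "wrist_torque": the same for the moment, N m; "width": finger opening in m; "finger_force": force on a finger pad.
Only numpy, scipy, OpenCV 4.12 (cv2) and the standard library are available. Lean on these libraries where they do the work, as an engineer would, in place of code of your own. Each camera call takes 0.05 s, during which the arm holds its last target. There are 200 camera calls.

## Working session

There is one attempt and no reset: what is moved stays moved. The work goes in short steps, Python scripts to look and compute and a tool call to move; the robot and the scene stay as the last step left them, time stands still between calls to the robot, and variables do not carry over. Pictures are saved under pics/ and viewed, at most 12 in all, crops included, and the job is handed in when it is done.

Besides the shell and the picture viewer there is one more tool, called after ">>>" as name(argument=value, ...) on one line, values as JSON. carry_out: Moves the arm, as the interface text tells. Its arguments: {"type":"object","properties":{"steps":{"type":"array","items":{"type":"array"}}},"required":["steps"]}

```bash
mkdir -p pics; cat > h.py <<'E'
import numpy as np, cv2
from bench import robot
def snap(name):
    s=robot.snapshot(name); np.savez(f'{name}.npz',**s); return s
def load(name): return dict(np.load(f'{name}.npz'))
def save(im,f): cv2.imwrite(f'pics/{f}.png',np.ascontiguousarray(im[:,:,::-1]))
def ray(s,uv,z):
    "pixels -> world points on plane z"
    uv=np.atleast_2d(uv).astype(float); d=np.c_[uv,np.ones(len(uv))]@np.linalg.inv(s['mtx']).T@s['R']
    c=-s['R'].T@s['t']; return c+d*((z-c[2])/d[:,2])[:,None]
def proj(s,X):
    p=(np.atleast_2d(X)@s['R'].T+s['t'])@s['mtx'].T; return p[:,:2]/p[:,2:]
def cloud(s):
    h,w=s['z_map'].shape; u,v=np.meshgrid(np.arange(w),np.arange(h)); z=s['z_map']
    P=np.stack([u*z,v*z,z],-1)@np.linalg.inv(s['mtx']).T
    return (P-s['t'])@s['R']
E
python3 - <<'E'
from h import *
a=snap('scene');b=snap('side')
save(np.hstack([cv2.resize(a['image'],(400,300)),cv2.resize(b['image'],(400,300))]),'both')
save(a['image'],'scene')
for s in(a,b):print(-s['R'].T@s['t'],s['R'][2],s['mtx'][0,0])
E
```

```text
[1.58133833 0.30507578 1.08905041] [-0.68166171 -0.22885122 -0.69495643] 487.29380750232355
[ 0.32066128 -1.10206083  0.93499416] [ 0.14507787  0.75786251 -0.63607927] 429.18317142082645
```

View pics/both.png

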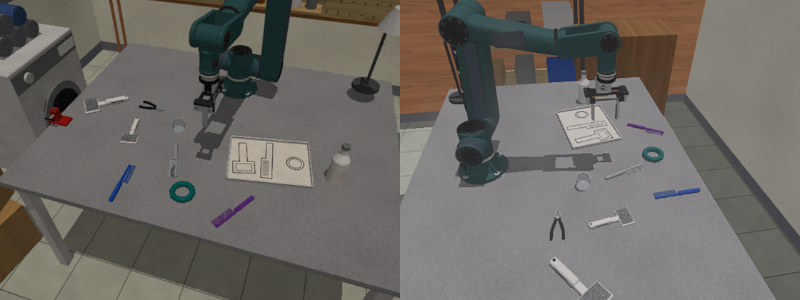

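View pics/scene.png

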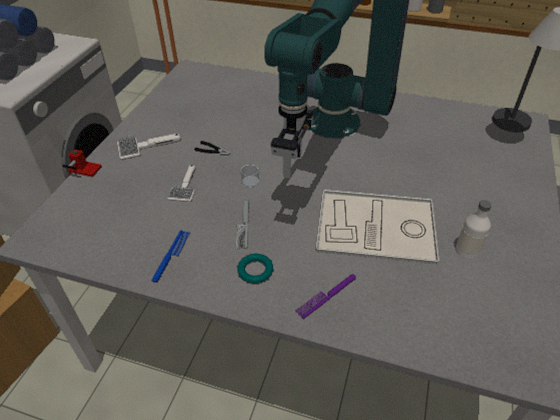

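The two brushes are at px (182,183) and (145,147), and the nearer-looking one appears smaller. The combs are steel at (244,225), blue at (171,256) and purple at (326,296), and the bare steel one fits. The tub is at (250,176). The tray outlines run brush (341,222), comb (373,225), tub (413,229). I'll confirm with one enlarged crop and measured lengths.

```bash
python3 - <<'E'
from h import *
for n in('scene','side'):
    s=load(n);P=cloud(s)
    m=((P[...,2]>.006)&(P[...,2]<.25)&(P[...,0]>.15)&(P[...,0]<1.1)&(abs(P[...,1])<.9)).astype(np.uint8)
    k,l,st,c=cv2.connectedComponentsWithStats(m)
    print(n)
    for i in range(1,k):
        if st[i,4]<60: continue
        q=P[l==i]; (cx,cy),(w,h),a=cv2.minAreaRect(q[:,:2].astype(np.float32)*1000)
        print(c[i].round(),st[i,4],'ctr',round(cx),round(cy),'size',round(w),round(h),round(a),'z',np.percentile(q[:,2],[5,50,95]).round(3))
a=load('scene')['image']
save(cv2.resize(a[110:310,100:367],None,fx=3,fy=3,interpolation=cv2.INTER_CUBIC)[:600,:800],'crop')
E
```

```text
scene
[142. 145.] 684 ctr 352 -613 size 111 226 37 z [0.008 0.017 0.029]
[212. 149.] 156 ctr 306 -377 size 130 58 88 z [0.006 0.01  0.016]
[ 81. 164.] 518 ctr 550 -763 size 97 87 89 z [0.008 0.028 0.071]
[183. 187.] 430 ctr 507 -389 size 170 79 9 z [0.007 0.014 0.022]
[249. 175.] 334 ctr 429 -188 size 66 59 13 z [0.01  0.032 0.052]
[287. 173.] 86 ctr 608 1 size 14 21 35 z [0.213 0.231 0.248]
[378. 225.] 1023 ctr 511 255 size 268 352 10 z [0.006 0.012 0.018]
[245. 220.] 180 ctr 623 -130 size 199 16 20 z [0.006 0.011 0.016]
[474. 231.] 1239 ctr 541 524 size 69 54 83 z [0.018 0.103 0.187]
[165. 259.] 273 ctr 808 -300 size 202 23 5 z [0.006 0.011 0.016]
[254. 268.] 617 ctr 788 -41 size 100 100 79 z [0.01  0.019 0.024]
[332. 292.] 298 ctr 811 178 size 17 198 59 z [0.006 0.011 0.015]
side
[255. 121.] 439 ctr 521 514 size 53 65 82 z [0.016 0.113 0.186]
[261. 175.] 754 ctr 505 258 size 262 361 10 z [0.006 0.01  0.018]
[303. 159.] 62 ctr 600 -3 size 12 23 3 z [0.208 0.228 0.248]
[269. 162.] 78 ctr 515 184 size 403 41 79 z [0.006 0.223 0.248]
[337. 177.] 128 ctr 797 182 size 24 184 60 z [0.007 0.01  0.015]
[353. 215.] 385 ctr 777 -42 size 99 98 7 z [0.008 0.018 0.023]
[309. 240.] 202 ctr 619 -131 size 200 20 20 z [0.006 0.011 0.016]
[256. 252.] 417 ctr 425 -186 size 61 60 55 z [0.008 0.032 0.051]
[394. 269.] 241 ctr 802 -298 size 199 19 3 z [0.007 0.01  0.016]
[301. 306.] 780 ctr 500 -388 size 170 78 6 z [0.007 0.013 0.02 ]
[220. 315.] 321 ctr 301 -376 size 134 53 88 z [0.007 0.01  0.013]
[253. 397.] 1673 ctr 346 -620 size 84 231 51 z [0.011 0.018 0.028]
```

View pics/crop.png

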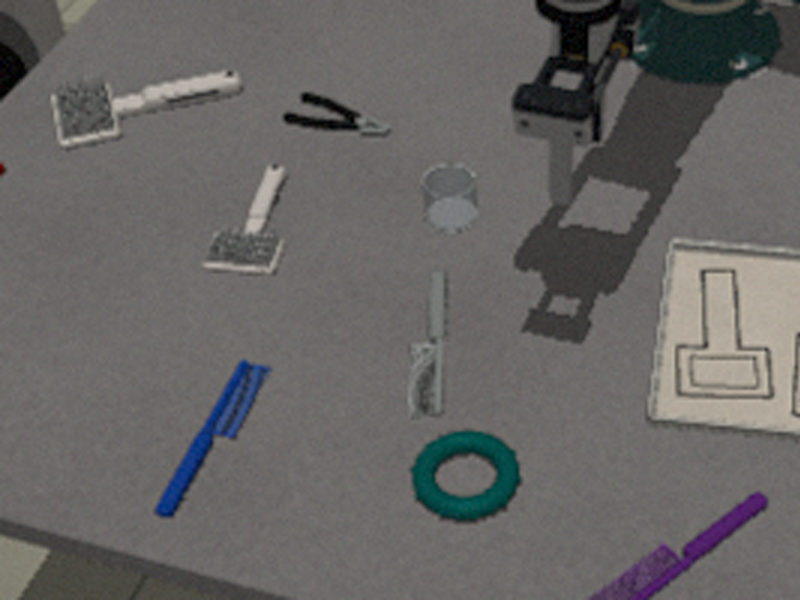

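The crop confirms it. The smaller brush (170 mm measured, against about 228 mm) is at px (182,183). The bare steel comb is at (244,225), with its teeth towards +x/-y. Next I'll measure the outlines in a rectified view and the poses of the parts.

```bash
cat >> h.py <<'E'
def rectify(s,z,x0,x1,y0,y1,r=1000):
    "top view at height z: col=(y-y0)*r, row=(x-x0)*r"
    c=np.array([[x0,y0,z],[x0,y1,z],[x1,y1,z],[x1,y0,z]])
    d=np.float32([[0,0],[(y1-y0)*r,0],[(y1-y0)*r,(x1-x0)*r],[0,(x1-x0)*r]])
    H=cv2.getPerspectiveTransform(np.float32(proj(s,c)),d)
    return cv2.warpPerspective(s['image'],H,(int((y1-y0)*r),int((x1-x0)*r)),flags=cv2.INTER_CUBIC)
E
python3 - <<'E'
from h import *
s=load('scene'); w=snap('wrist')
print('wrist cam',-w['R'].T@w['t'],w['R'].round(2).tolist(),w['mtx'][0,0],robot.get_obs()['tool_pos'],robot.get_obs()['ee_rot'])
im=rectify(s,.005,.35,.67,.05,.45,2000); save(im,'tray')
# part clouds
for n in('scene','side'):
    s=load(n);P=cloud(s).reshape(-1,3)
    for nm,c,r in(('brush',(.505,-.389),.11),('comb',(.62,-.13),.13),('tub',(.427,-.187),.06)):
        q=P[(np.hypot(P[:,0]-c[0],P[:,1]-c[1])<r)&(P[:,2]>.005)&(P[:,2]<.06)]
        box=cv2.boxPoints(cv2.minAreaRect(q[:,:2].astype(np.float32)*1000)); print(n,nm,box.round().tolist())
        if nm=='tub':
            t=q[q[:,2]>.046][:,:2]; print('rim',cv2.minEnclosingCircle(t.astype(np.float32)*1000))
E
```

```text
wrist cam [0.54883013 0.07985856 0.38279794] [[1.0, 0.0, -0.0], [0.0, -0.96, 0.27], [-0.0, -0.27, -0.96]] 371.5241748502634 [5.49603719e-01 3.77977828e-05 2.04568633e-01] [-3.13992405e+00 -1.78733438e-04  1.57078844e+00]
scene brush [[386.0, -457.0], [568.0, -512.0], [621.0, -336.0], [438.0, -282.0]]
scene comb [[456.0, -153.0], [653.0, -288.0], [772.0, -114.0], [575.0, 21.0]]
scene tub [[383.0, -146.0], [410.0, -241.0], [476.0, -222.0], [448.0, -127.0]]
rim ((429.4696044921875, -187.0852813720703), 32.75357437133789)
side brush [[389.0, -386.0], [456.0, -493.0], [609.0, -398.0], [543.0, -291.0]]
side comb [[522.0, -158.0], [564.0, -246.0], [772.0, -147.0], [730.0, -59.0]]
side tub [[382.0, -194.0], [432.0, -229.0], [467.0, -178.0], [417.0, -144.0]]
rim ((425.5711975097656, -186.22032165527344), 31.402891159057617)
```

View pics/tray.png

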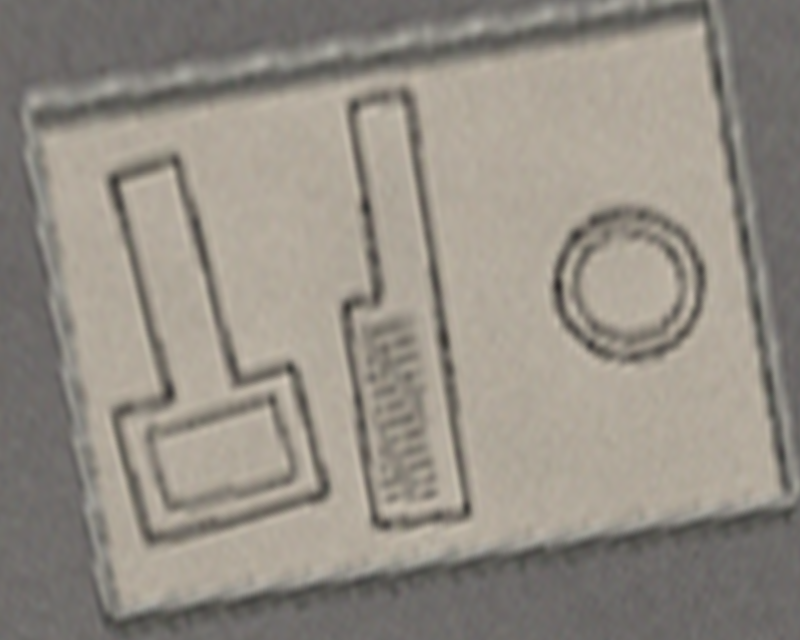

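The rectified tray gives:
- **Brush:** tail (145,167) to head (238,519), so brush_spot is about (.5225,.146), heading 14.9°.
- **Comb:** spot about (.504,.254), heading 7.8°.
- **Tub:** centre px (629,284), about (.492,.3645).

I'll go above the brush (.504,-.388, heading about 8°).

>>> carry_out(steps=[[[-0.39, -0.051, 0.08], 8.2, -1], [[-0.39, -0.051, 0.08], 8.2, -1], [[-0.39, -0.051, 0.08], 8.2, -1], [[-0.39, -0.051, 0.08], 8.2, -1], [[-0.39, -0.051, 0.08], 8.2, -1], [[-0.39, -0.051, 0.08], 8.2, -1], [[-0.39, -0.051, 0.08], 8.2, -1], [[-0.39, -0.051, 0.08], 8.2, -1], [[-0.39, -0.051, 0.08], 8.2, -1]])

```text
time: 1.27
tool_pos: [0.4986, -0.3903, 0.1246]
ee_rot: [-3.14, 0.001, 0.14]
wrist_force: [-0.7, -0.2, 0.7]
width: 0.0938
finger_force: 0.0
```

```bash
python3 - <<'E'
from h import *
w=snap('wrist'); o=robot.get_obs(); print(o['time'],o['tool_pos'],o['ee_rot'])
save(w['image'],'w1')
P=cloud(w).reshape(-1,3); q=P[(P[:,2]>.006)&(P[:,2]<.03)&(np.hypot(P[:,0]-.504,P[:,1]+.388)<.13)]
print(cv2.minAreaRect(q[:,:2].astype(np.float32)*1000), len(q))
E
```

```text
1.325 [ 0.49884408 -0.38988699  0.12502044] [-3.14085945e+00  4.04152370e-04  1.41571359e-01]
((501.6259460449219, -389.1312255859375), (168.3134307861328, 79.60772705078125), 10.081964492797852) 10477
```

View pics/w1.png

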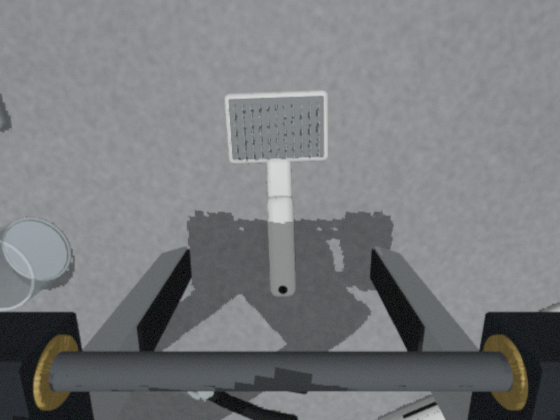

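The wrist view shows the brush centred between the fingers: head at (277,127), tail at (283,290), with the handle about 2° off the tool. The measured heading is 10.1° with mid near (.5026,-.389). I'll turn -0.2, descend and grip.

>>> carry_out(steps=[[[0, 0, 0.06], -0.2, -1], [[0, 0, 0.11], -0.2, -1], [[0, 0, 0.122], -0.2, -1], [[0, 0, 0.122], -0.2, -1], [[0, 0, 0.122], -0.2, 1], [[0, 0, 0.122], -0.2, 1], [[0, 0, 0.122], -0.2, 1], [[0, 0, 0.122], -0.2, 1], [[0, 0, 0.122], -0.2, 1], [[0, 0, 0.122], -0.2, 1]])

```text
time: 2.58
tool_pos: [0.499, -0.39, 0.0034]
ee_rot: [-3.142, -0.0, 0.174]
wrist_force: [0.6, -0.2, -0.4]
width: 0.0376
finger_force: 0.0
```

>>> carry_out(steps=[[[0, 0, 0], 0, 1], [[0, 0, 0], 0, 1], [[0, 0, 0], 0, 1], [[0, 0, 0], 0, 1], [[0, 0, -0.02], 0, 1], [[0, 0, -0.06], 0, 1], [[0, 0, -0.1], 0, 1], [[0, 0, -0.1], 0, 1]])

```text
time: 3.58
tool_pos: [0.5015, -0.3923, 0.11]
ee_rot: [3.133, -0.007, 0.175]
wrist_force: [0.2, -0.6, -1.0]
width: 0.0218
finger_force: 30.0
```

```bash
cat >> h.py <<'E'
def held():
    "rect of things between bench and gripper in tool frame: cloud in tool axes (mm), head part"
    w=snap('wrist'); o=robot.get_obs(); from scipy.spatial.transform import Rotation as Ro
    T=Ro.from_euler('xyz',o['ee_rot']).as_matrix(); P=(cloud(w).reshape(-1,3)-o['tool_pos'])@T
    return w,o,P*1000
E
python3 - <<'E'
from h import *
w,o,P=held(); print(o['tool_pos'],o['ee_rot'],o['width'],o['finger_force'])
q=P[(P[:,2]<15)&(P[:,2]>-40)&(P[:,0]>12)&(P[:,0]<140)&(abs(P[:,1])<60)]
h=q[q[:,0]>40]; print(len(q),cv2.minAreaRect(h[:,:2].astype(np.float32)))
for a,b in((12,25),(45,60),(70,85)):
    t=q[(q[:,0]>a)&(q[:,0]<b)]; print(a,np.percentile(t[:,2],[2,50,98]).round(1),np.percentile(t[:,1],[1,99]).round(1))
E
```

```text
[ 0.50014391 -0.39108039  0.10671073] [ 3.13692658 -0.00346282  0.17456645] 0.021603908545803487 29.998132288455963
21451 ((64.10189056396484, 1.2644691467285156), (48.217655181884766, 80.63743591308594), 0.06633277982473373)
12 [-12.3 -10.8  -7.7] [-8.3 11. ]
45 [-23.6 -11.8  -7.7] [-37.3  39.8]
70 [-23.3 -11.7  -7.7] [-37.3  39.8]
```

>>> carry_out(steps=[[[0.112, -0.5235, -0.05], -0.5, 1], [[0.112, -0.5235, -0.05], -0.5, 1], [[0.112, -0.5235, -0.05], -0.5, 1], [[0.112, -0.5235, -0.05], -0.5, 1], [[0.112, -0.5235, -0.05], -0.5, 1], [[0.112, -0.5235, -0.05], -0.5, 1], [[0.112, -0.5235, -0.05], -0.5, 1], [[0.112, -0.5235, -0.05], -0.5, 1], [[0.112, -0.5235, -0.05], -0.5, 1], [[0.112, -0.5235, -0.05], -0.5, 1]])

```text
time: 4.88
tool_pos: [0.5172, 0.1474, 0.1518]
ee_rot: [-3.141, 0.003, 0.266]
wrist_force: [-0.1, -0.5, -1.4]
width: 0.0217
finger_force: 30.0
```

```bash
python3 - <<'E'
from h import *
w,o,P=held(); print(o['time'],o['tool_pos'],o['ee_rot'],o['finger_force'])
save(w['image'],'w2')
E
```

```text
4.925 [0.5172521  0.14567546 0.15169743] [3.14131403 0.00343905 0.26427338] 29.998167157173157
```

View pics/w2.png

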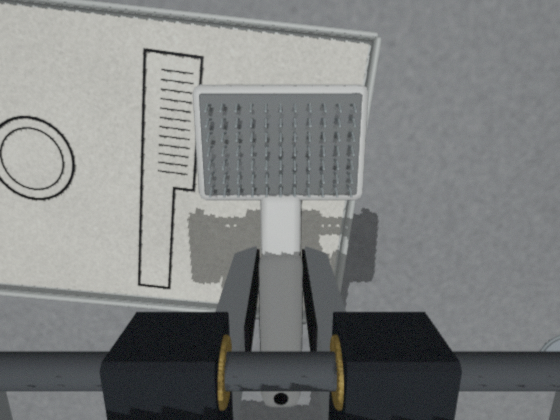

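The held brush at (281,143) hides its own outline. The comb outline is clear, with corners (146,50), (203,57), (169,288) and (139,285), and the tub circle is centred at (33,158). I'll compare both with the scene estimates.

```bash
python3 - <<'E'
from h import *
w=load('wrist'); g=cv2.cvtColor(w['image'],cv2.COLOR_RGB2GRAY)
c=np.float32([[146,50],[203,57],[169,288],[139,285]]).reshape(-1,1,2)
c=cv2.cornerSubPix(g,c,(4,4),(-1,-1),(3,50,.01)).reshape(-1,2); print(c)
W=ray(w,c,.005)[:,:2]; tail=(W[2]+W[3])/2; d=W[0]-W[3]; print('len',np.linalg.norm(d)); u=d/np.linalg.norm(d)
print('comb spot',tail+.106*u,'head',np.degrees(np.arctan2(u[1],u[0])))
print('tub',ray(w,[33,158],.005))
# brush spot: second (scene) view ray check of hand-picked rectified corners, also from side view
b=load('side'); save(cv2.resize(rectify(b,.005,.35,.67,.05,.45,1000),None,fx=2,fy=2),'tray2')
E
```

```text
[[143.4848   48.38564]
 [202.52011  56.39394]
 [168.9829  287.8702 ]
 [138.33282 284.56866]]
len 0.21269236477108094
comb spot [0.5017841  0.25677741] head 8.098425830422494
tub [[0.49185163 0.36508873 0.005     ]]
```

View pics/tray2.png

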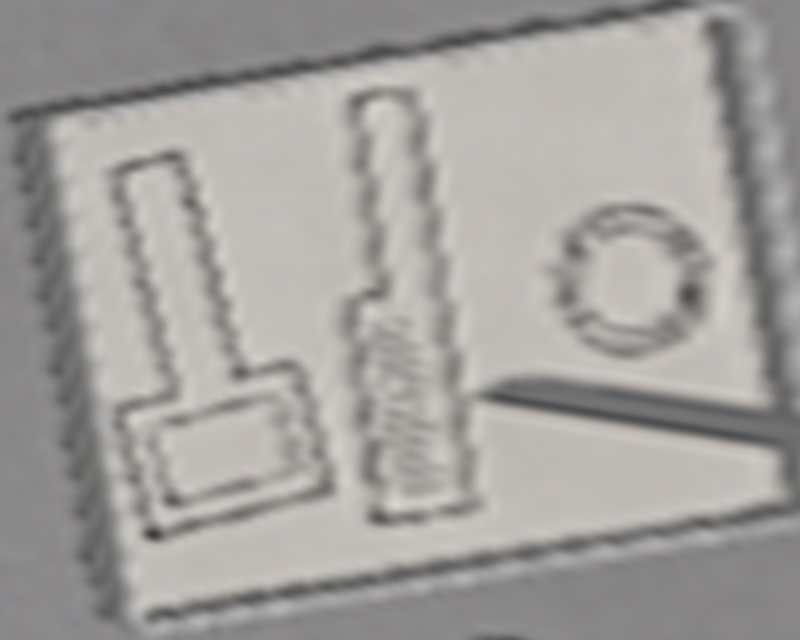

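The side view agrees with the scene to about 1.5 mm: brush tail (147,165), head (240,512). The TCP is already over the averaged target, so I'll lower it slowly.

>>> carry_out(steps=[[[0, 0, 0.05], 0, 1], [[0, 0, 0.09], 0, 1], [[0, 0, 0.12], 0, 1], [[0, 0, 0.132], 0, 1], [[0, 0, 0.138], 0, 1], [[0, 0, 0.14], 0, 1], [[0, 0, 0.142], 0, 1], [[0, 0, 0.142], 0, 1]])

```text
time: 5.92
tool_pos: [0.5189, 0.1451, 0.0123]
ee_rot: [3.141, -0.001, 0.262]
wrist_force: [0.2, 0.1, -1.4]
width: 0.0214
finger_force: 30.0
```

>>> carry_out(steps=[[[0, 0, 0.0015], 0, 1], [[0, 0, 0.003], 0, 1], [[0, 0, 0.003], 0, 1], [[0, 0, 0.003], 0, 1]])

```text
time: 6.42
tool_pos: [0.5184, 0.145, 0.0085]
ee_rot: [-3.142, -0.0, 0.262]
wrist_force: [0.9, 0.2, -0.5]
width: 0.0216
finger_force: 30.0
```

>>> carry_out(steps=[[[0, 0, 0.0005], 0, 0], [[0, 0, 0.0005], 0, 0], [[0, 0, 0.0005], 0, 0], [[0, 0, 0.0005], 0, 0], [[0, 0, 0.0005], 0, 0], [[0, 0, -0.02], 0, 0], [[0, 0, -0.06], 0, 0], [[0, 0, -0.12], 0, 0], [[0, 0, -0.15], 0, 0], [[0, 0, -0.15], 0, 0]])

```text
time: 7.68
tool_pos: [0.5203, 0.1453, 0.1618]
ee_rot: [3.141, -0.007, 0.262]
wrist_force: [0.7, 0.2, 0.0]
width: 0.0473
finger_force: 0.0
```

```bash
python3 - <<'E'
from h import *
w,o,P=held(); print(o['time'],o['tool_pos'],o['ee_rot'],o['finger_force'])
save(w['image'],'w3')
P=cloud(w).reshape(-1,3); q=P[(P[:,2]>.012)&(P[:,2]<.035)&(np.hypot(P[:,0]-.522,P[:,1]-.147)<.1)]
print(cv2.minAreaRect(q[:,:2].astype(np.float32)*1000), len(q))
E
```

```text
7.725 [0.5188718  0.14505685 0.15904117] [ 3.14134689e+00 -2.08788264e-03  2.61819052e-01] 0.0
((524.8125610351562, 131.4412078857422), (168.1974639892578, 109.03864288330078), 14.784012794494629) 9323
```

View pics/w3.png

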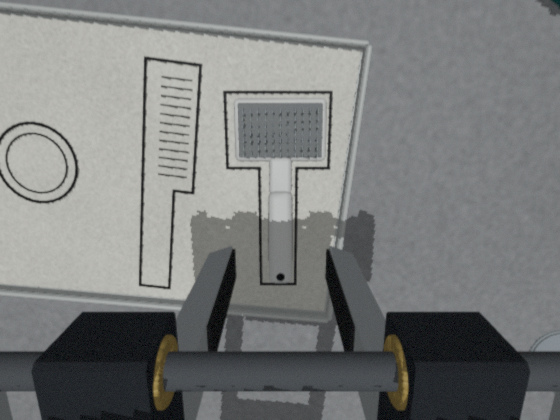

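The brush sits inside its outline with an even margin all round: head (281,130), tail (281,277). Next, over the comb (grasp near (.602,-.137), heading 20°).

>>> carry_out(steps=[[[0.0077, 0.294, 0.033], -0.5, -0.2], [[0.0077, 0.294, 0.033], -0.5, -0.2], [[0.0077, 0.294, 0.033], -0.5, -0.2], [[0.0077, 0.294, 0.033], -0.5, -0.2], [[0.0077, 0.294, 0.033], -0.5, -0.2], [[0.0077, 0.294, 0.033], -0.5, -0.2], [[0.0077, 0.294, 0.033], -0.5, -0.2]])

```text
time: 8.6
tool_pos: [0.6007, -0.1361, 0.1231]
ee_rot: [-3.138, 0.003, 0.349]
wrist_force: [-0.2, 0.4, -0.2]
width: 0.0566
finger_force: 0.0
```

```bash
python3 - <<'E'
from h import *
w=snap('wrist'); o=robot.get_obs(); print(o['time'],o['tool_pos'],o['ee_rot'])
P=cloud(w); m=(P[...,2]>.006)&(P[...,2]<.022)&(np.hypot(P[...,0]-.621,P[...,1]+.1305)<.125)
k,l,st,c=cv2.connectedComponentsWithStats(m.astype(np.uint8))
for i in range(1,k):
    if st[i,4]>150: print(c[i],st[i,4],cv2.minAreaRect(P[l==i][:,:2].astype(np.float32)*1000))
save(w['image'],'w4')
E
```

```text
8.65 [ 0.60102283 -0.13557779  0.12393222] [-3.13925447e+00  1.95676475e-03  3.50083287e-01]
[279.50207147 183.88736406] 3862 ((621.1310424804688, -128.9701690673828), (198.13525390625, 16.953327178955078), 19.597557067871094)
```

View pics/w4.png

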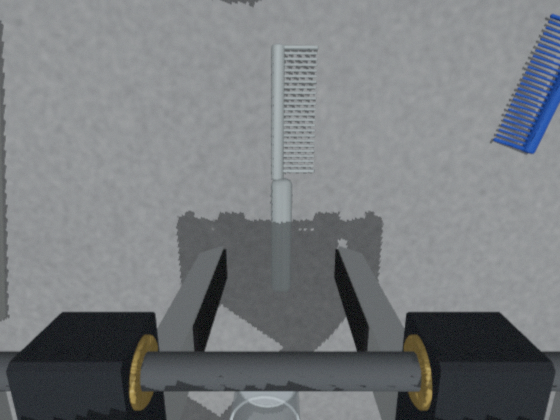

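The comb handle is centred between the fingers: handle end (282,290), toothed end (295,45). I'll descend and grip.

>>> carry_out(steps=[[[0, 0, 0.06], 0, -0.2], [[0, 0, 0.105], 0, -0.2], [[0, 0, 0.12], 0, -0.2], [[0, 0, 0.121], 0, -0.2], [[0, 0, 0.121], 0, 1], [[0, 0, 0.121], 0, 1], [[0, 0, 0.121], 0, 1], [[0, 0, 0.121], 0, 1], [[0, 0, 0.121], 0, 1], [[0, 0, 0.121], 0, 1]])

```text
time: 9.9
tool_pos: [0.6022, -0.137, 0.005]
ee_rot: [3.141, -0.001, 0.349]
wrist_force: [-1.0, 0.1, 1.8]
width: 0.0167
finger_force: 30.0
```

>>> carry_out(steps=[[[0, 0, 0], 0, 1], [[0, 0, 0], 0, 1], [[0, 0, 0], 0, 1], [[0, 0, -0.02], 0, 1], [[0, 0, -0.06], 0, 1], [[0, 0, -0.1], 0, 1], [[0, 0, -0.1], 0, 1], [[0, 0, -0.1], 0, 1]])

```text
time: 10.9
tool_pos: [0.6012, -0.1368, 0.1033]
ee_rot: [-3.14, 0.002, 0.349]
wrist_force: [-0.0, 0.3, -2.2]
width: 0.0162
finger_force: 30.0
```

```bash
python3 - <<'E'
from h import *
w,o,P=held(); print(o['tool_pos'],o['ee_rot'],o['width'],o['finger_force'])
q=P[(P[:,2]<20)&(P[:,2]>-40)&(P[:,0]>28)&(P[:,0]<150)&(abs(P[:,1])<40)]
print(len(q),np.percentile(q[:,0],[99,99.8]),cv2.minAreaRect(q[q[:,1]<12][:,:2].astype(np.float32)))
for a,b in((28,40),(60,75),(100,120)):
    t=q[(q[:,0]>a)&(q[:,0]<b)]; print(a,np.percentile(t[:,2],[2,50,98]).round(1),np.percentile(t[:,1],[1,99]).round(1))
E
```

```text
[ 0.60061526 -0.13665552  0.10221748] [-3.13928533e+00  3.12397372e-03  3.49044280e-01] 0.016816404336459808 29.995709359645844
9439 [119.04226139 119.54146318] ((73.92752838134766, 1.8624496459960938), (91.79466247558594, 20.271926879882812), 0.07808305323123932)
28 [-5.8 -1.5  0.4] [-8.  25.3]
60 [-5.8 -1.5  0.5] [-8.2 25.4]
100 [-5.9 -1.5  0.7] [-8.  25.6]
```

>>> carry_out(steps=[[[0.0224, -0.4068, -0.03], 1.2, 1], [[0.0224, -0.4068, -0.03], 1.2, 1], [[0.0224, -0.4068, -0.03], 1.2, 1], [[0.0224, -0.4068, -0.03], 1.2, 1], [[0.0224, -0.4068, -0.03], 1.2, 1], [[0.0224, -0.4068, -0.03], 1.2, 1], [[0.0224, -0.4068, -0.03], 1.2, 1], [[0.0224, -0.4068, -0.03], 1.2, 1], [[0.0224, -0.4068, -0.03], 1.2, 1], [[0.0224, -0.4068, -0.03], 1.2, 1]])

```text
time: 12.2
tool_pos: [0.484, 0.2515, 0.1335]
ee_rot: [3.141, 0.002, 0.138]
wrist_force: [0.4, -0.6, -1.1]
width: 0.0164
finger_force: 30.0
```

>>> carry_out(steps=[[[0, 0, 0.05], 0, 1], [[0, 0, 0.09], 0, 1], [[0, 0, 0.11], 0, 1], [[0, 0, 0.11], 0, 1], [[0, 0, 0.11], 0, 1]])

```text
time: 12.82
tool_pos: [0.485, 0.2526, 0.0257]
ee_rot: [-3.141, -0.002, 0.138]
wrist_force: [-0.4, 0.4, -1.7]
width: 0.0162
finger_force: 30.0
```

>>> carry_out(steps=[[[0, 0, 0.006], 0, 1], [[0, 0, 0.01], 0, 1], [[0, 0, 0.013], 0, 1], [[0, 0, 0.014], 0, 1], [[0, 0, 0.014], 0, 1]])

```text
time: 13.45
tool_pos: [0.4838, 0.253, 0.0104]
ee_rot: [3.142, 0.0, 0.14]
wrist_force: [-1.1, 0.3, -1.3]
width: 0.0164
finger_force: 30.0
```

```bash
python3 - <<'E'
from h import *
w,o,P=held(); print(o['tool_pos'],o['ee_rot'],o['wrist_force'])
save(w['image'],'w5')
E
```

```text
[0.48391652 0.25299507 0.01054057] [ 3.14158383e+00 -2.09422772e-04  1.39711549e-01] [-0.16109371  0.33028612 -2.03613957]
```

View pics/w5.png

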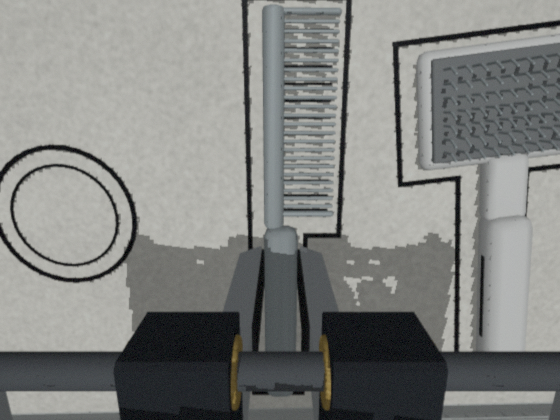

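The comb lies inside its outline, with gaps of about 15 px on the left of the spine and 10 px beyond the teeth, and the step at row 236. I'll lower the last bit and release.

>>> carry_out(steps=[[[0, 0, 0.001], 0, 1], [[0, 0, 0.002], 0, 1], [[0, 0, 0.002], 0, 1], [[0, 0, 0.002], 0, 1]])

```text
time: 14.0
tool_pos: [0.4841, 0.253, 0.0099]
ee_rot: [-3.141, -0.001, 0.14]
wrist_force: [-2.6, -0.8, 4.8]
width: 0.0166
finger_force: 30.0
```

>>> carry_out(steps=[[[0, 0, 0], 0, 0.1], [[0, 0, 0], 0, 0.1], [[0, 0, 0], 0, 0.1], [[0, 0, 0], 0, 0.1], [[0, 0, -0.02], 0, 0.1], [[0, 0, -0.06], 0, 0.1], [[0, 0, -0.12], 0, -0.5], [[0, 0, -0.15], 0, -1], [[0, 0, -0.15], 0, -1], [[0, 0, -0.15], 0, -1]])

```text
time: 15.25
tool_pos: [0.483, 0.2526, 0.1565]
ee_rot: [3.141, 0.003, 0.14]
wrist_force: [0.6, -0.3, -0.4]
width: 0.0791
finger_force: 0.0
```

```bash
python3 - <<'E'
from h import *
w=snap('wrist'); o=robot.get_obs(); print(o['time'],o['tool_pos'],o['ee_rot'])
P=cloud(w); m=(P[...,2]>.0095)&(P[...,2]<.03)&(np.hypot(P[...,0]-.5,P[...,1]-.256)<.12)
k,l,st,c=cv2.connectedComponentsWithStats(m.astype(np.uint8))
for i in range(1,k):
    if st[i,4]>300: print(c[i],st[i,4],cv2.minAreaRect(P[l==i][:,:2].astype(np.float32)*1000))
g=cv2.medianBlur(cv2.cvtColor(w['image'],cv2.COLOR_RGB2GRAY),3)
cs,_=cv2.findContours((g<70).astype(np.uint8),cv2.RETR_EXTERNAL,2)
for q in cs:
    a=cv2.contourArea(q)
    if a>1500:
        (u,v),wh,_=cv2.minAreaRect(q); e=cv2.fitEllipse(q); print(round(a),(u,v),wh,'->',ray(w,e[0],.005))
E
```

```text
15.3 [0.48261809 0.25241331 0.15578602] [3.14046399 0.00437346 0.13958964]
[279.83090765 167.99576608] 3779 ((504.58929443359375, 248.6735076904297), (198.2171630859375, 34.04739761352539), 6.890563011169434)
[390.1215836  135.59023312] 4976 ((534.6571655273438, 161.64364624023438), (141.89491271972656, 43.36658477783203), 32.3837776184082)
41115 (279.5, 334.0) (169.99996948242188, 558.9998779296875) -> [[0.33473312 0.22824692 0.005     ]]
```

The comb is down: measured centre x .5046, heading 6.9° including the teeth skew. Now the tub.

>>> carry_out(steps=[[[-0.1165, 0.4273, 0.03], 0, -1], [[-0.1165, 0.4273, 0.03], 0, -1], [[-0.1165, 0.4273, 0.03], 0, -1], [[-0.1165, 0.4273, 0.03], 0, -1], [[-0.1165, 0.4273, 0.03], 0, -1], [[-0.1165, 0.4273, 0.03], 0, -1], [[-0.1165, 0.4273, 0.03], 0, -1], [[-0.1165, 0.4273, 0.03], 0, -1], [[-0.1165, 0.4273, 0.03], 0, -1], [[-0.1165, 0.4273, 0.03], 0, -1]])

```text
time: 16.55
tool_pos: [0.428, -0.1848, 0.1278]
ee_rot: [-3.14, 0.001, 0.142]
wrist_force: [1.0, -0.6, -0.8]
width: 0.0941
finger_force: 0.0
```

```bash
python3 - <<'E'
from h import *
w,o,Q=held(); print(o['time'],o['tool_pos'],o['ee_rot'],o['width'])
P=cloud(w).reshape(-1,3); m=(P[:,2]>.047)&(P[:,2]<.056)&(np.hypot(P[:,0]-.427,P[:,1]+.187)<.05)
c,r=cv2.minEnclosingCircle(P[m][:,:2].astype(np.float32)*1000); print(m.sum(),c,r)
c,r=cv2.minEnclosingCircle(Q[m][:,:2].astype(np.float32)); print('tool',c,r)
E
```

```text
16.6 [ 0.42818808 -0.18477625  0.12814685] [-3.14077231e+00  2.20892683e-04  1.42194797e-01] 0.0938981025095484
1033 (425.5146179199219, -185.05068969726562) 30.032936096191406
tool (-2.667954683303833, -0.042711641639471054) 30.03304100036621
```

>>> carry_out(steps=[[[-0.002, 0, 0.03], 0, -1], [[-0.002, 0, 0.08], 0, -1], [[-0.002, 0, 0.11], 0, -1], [[-0.002, 0, 0.113], 0, -1], [[-0.002, 0, 0.113], 0, 1], [[-0.002, 0, 0.113], 0, 1], [[-0.002, 0, 0.113], 0, 1], [[-0.002, 0, 0.113], 0, 1], [[-0.002, 0, 0.113], 0, 1], [[-0.002, 0, 0.113], 0, 1]])

```text
time: 17.85
tool_pos: [0.4266, -0.187, 0.0165]
ee_rot: [3.141, -0.002, 0.14]
wrist_force: [-0.3, 0.5, 6.1]
width: 0.0604
finger_force: 30.0
```

>>> carry_out(steps=[[[0, 0, 0], 0, 1], [[0, 0, -0.02], 0, 1], [[0, 0, -0.06], 0, 1], [[0, 0, -0.1], 0, 1], [[0, 0, -0.1], 0, 1], [[0, 0, -0.1], 0, 1]])

```text
time: 18.6
tool_pos: [0.4252, -0.1864, 0.1141]
ee_rot: [-3.14, 0.002, 0.139]
wrist_force: [-0.0, 0.8, -0.5]
width: 0.0606
finger_force: 30.0
```

```bash
python3 - <<'E'
from h import *
w,o,Q=held(); print(o['time'],o['tool_pos'],o['ee_rot'],o['width'],o['finger_force'])
m=(np.hypot(Q[:,0],Q[:,1])<45)&(Q[:,2]<-25)&(Q[:,2]>-45)&(abs(Q[:,1])<29)
print(m.sum(),np.percentile(Q[m],[1,50,99],axis=0).round(1),cv2.minEnclosingCircle(Q[m][:,:2].astype(np.float32)))
E
```

```text
18.65 [ 0.42486345 -0.18612941  0.11347826] [-3.13946061e+00  2.76762936e-03  1.39555707e-01] 0.0603590895028156 29.9998733215034
4632 [[-28.1 -28.2 -36.4]
 [ -8.4   0.  -33.6]
 [ 29.3  28.4 -25.2]] ((-0.31250327825546265, 0.20502185821533203), 30.176044464111328)
```

>>> carry_out(steps=[[[0.1425, -0.5368, 0], 0, 1], [[0.1425, -0.5368, 0], 0, 1], [[0.1425, -0.5368, 0], 0, 1], [[0.1425, -0.5368, 0], 0, 1], [[0.1425, -0.5368, 0], 0, 1], [[0.1425, -0.5368, 0], 0, 1], [[0.1425, -0.5368, 0], 0, 1], [[0.1425, -0.5368, 0], 0, 1], [[0.1425, -0.5368, 0], 0, 1], [[0.1425, -0.5368, 0], 0, 1]])

```text
time: 19.9
tool_pos: [0.4906, 0.3674, 0.1118]
ee_rot: [3.14, 0.005, 0.144]
wrist_force: [0.1, -0.3, -0.5]
width: 0.0604
finger_force: 30.0
```

>>> carry_out(steps=[[[0, 0, 0.04], 0, 1], [[0, 0, 0.07], 0, 1], [[0, 0, 0.085], 0, 1], [[0, 0, 0.088], 0, 1], [[0, 0, 0.088], 0, 1], [[0, 0, 0.088], 0, 1]])

```text
time: 20.65
tool_pos: [0.4934, 0.3651, 0.0292]
ee_rot: [-3.14, -0.003, 0.139]
wrist_force: [0.9, 0.3, 0.0]
width: 0.0605
finger_force: 30.0
```

>>> carry_out(steps=[[[-0.0005, 0, 0.003], 0, 1], [[-0.0005, 0, 0.005], 0, 1], [[-0.0005, 0, 0.006], 0, 1], [[-0.0005, 0, 0.0065], 0, 1], [[-0.0005, 0, 0.0065], 0, 1]])

```text
time: 21.28
tool_pos: [0.4919, 0.3647, 0.0216]
ee_rot: [-3.141, -0.0, 0.14]
wrist_force: [-2.8, -1.5, 4.8]
width: 0.0605
finger_force: 30.0
```

Contact is felt, so I'll release and retreat upward.

>>> carry_out(steps=[[[0, 0, 0], 0, -0.65], [[0, 0, 0], 0, -0.65], [[0, 0, 0], 0, -0.65], [[0, 0, 0], 0, -0.65], [[0, 0, -0.02], 0, -0.65], [[0, 0, -0.06], 0, -0.65], [[0, 0, -0.11], 0, -0.65], [[0, 0, -0.15], 0, -0.65], [[0, 0, -0.15], 0, -0.65]])

```text
time: 22.4
tool_pos: [0.4943, 0.3661, 0.178]
ee_rot: [-3.137, -0.011, 0.14]
wrist_force: [0.0, -0.3, 0.2]
width: 0.0775
finger_force: 0.0
```

>>> carry_out(steps=[[[-0.12, 0.2, -0.05], 0, -0.65], [[-0.12, 0.2, -0.05], 0, -0.65], [[-0.12, 0.2, -0.05], 0, -0.65], [[-0.12, 0.2, -0.05], 0, -0.65], [[-0.12, 0.2, -0.05], 0, -0.65], [[-0.12, 0.2, -0.05], 0, -0.65], [[-0.12, 0.2, -0.05], 0, -0.65]])

```text
time: 23.28
tool_pos: [0.4008, 0.1507, 0.22]
ee_rot: [-3.141, 0.002, 0.141]
wrist_force: [-0.8, 1.0, -0.4]
width: 0.0774
finger_force: 0.0
```

```bash
python3 - <<'E'
from h import *
w=snap('wrist'); o=robot.get_obs(); print(o['time'],o['tool_pos'])
a=cv2.resize(w['image'],(480,360)); b=snap('scene'); t=cv2.resize(rectify(b,.005,.35,.67,.05,.45,1000),(320,256))
f=np.zeros((360,800,3),np.uint8); f[:,:480]=a; f[:256,480:]=t; save(f,'end')
P=cloud(b).reshape(-1,3); m=(P[:,2]>.051)&(P[:,2]<.065)&(np.hypot(P[:,0]-.492,P[:,1]-.365)<.05)
print(m.sum(),cv2.minEnclosingCircle(P[m][:,:2].astype(np.float32)*1000),P[m][:,2].max())
E
```

```text
23.325 [0.4008799  0.15076595 0.22002809]
72 ((493.57781982421875, 360.8647155761719), 32.988365173339844) 0.060434623781661465
```

View pics/end.png

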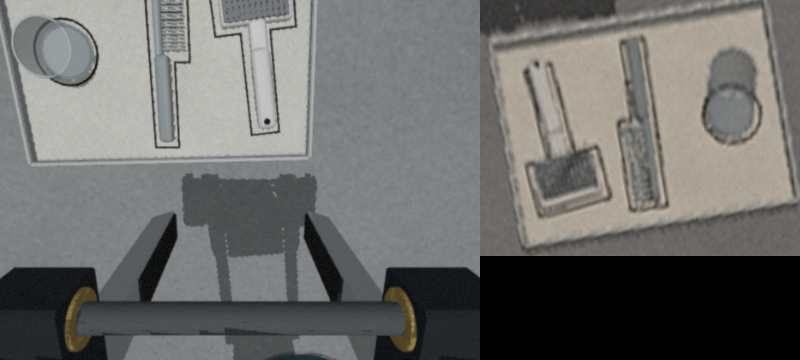

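The final view shows all three on their outlines: tub base (68,51) inside its circle, comb (167,75) and brush (255,60) inside theirs with even margins. Nothing is touching the robot, so I'll hand in.

```bash
python3 -c "
from bench import robot
print(robot.close_job())"
```

```text
the job is handed in; nothing more can be done
None
```

The brush, comb and tub were each set down gently on their outlines, and I handed the job in at about 23 s with the ring, clippers and shampoo never approached; hand-in returned no verdict.

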